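# Clip a battery pack into its charging dock

### The arm

A 6-joint arm with a two-finger parallel gripper is mounted at the origin on the work surface. World frame = base frame: x ahead of the robot, y to its left, z up, the work surface at z = 0. Lengths are in mm, angles in rad, forces in N, time in s.
With the tool pointing down it reaches from about 375 to 900 mm from the base axis. Payload 3.1 kg.
Tool frame: the origin (TCP) lies between the finger pads; the fingertips stand 22 mm ahead of it and the grasp point (between the pads) lies 3 mm ahead of it; x points along the fingers, z is the direction in which the jaws open and shut, and the axes are right-handed (so a half turn about x gives the same grasp; the last joint's range is limited). The gripper opens to 87 mm and grips with 3 to 60 N. Pads are 19 mm wide; open, the fingers measure 117 mm over their backs; the gripper's body (75 mm by 190 mm) begins 51 mm behind the grasp point.
Start: joints at [1.121, 0.527, 1.433, -0, 1.181, -0.178], TCP at [167.751, 602.044, 244.548] pointing down, gripper open.
Joint ranges: [-3.08, 3.08], [-0.75, 2.2], [0.22, 2.44], [-1.43, 4.57], [0, 2.65], [-2.85, 2.85]. Speed limits (rad/s): [2.79, 2.79, 3.14, 3.14, 3.14, 3.14].

### API

Orientations are given as a unit quaternion [w, x, y, z].
In Python, from station import sense, grab_frame, close_job gives the robot as it stands.
- The arm moves only by the tool arm_command, never from a script. Its argument "commands" is text: rows parted by semicolons, each of 7 numbers parted by spaces: the shift along the tool's x, y, z in m, then the turn, a rotation vector about the tool's x, y, z in degrees, then the closure, from 0 (fully open) to 1 (shut). In form: dx dy dz wx wy wz grip; .... A call has exactly 10 rows; each row shifts and turns the pose as measured when the row begins, along the tool's axes as they then stand; what a row does not reach is not made up. A row lasts 1/8 s, in which the tool goes at most 62.5 mm and 10.7 degrees, less where a joint would pass 70% of its speed; a pose out of reach is approached as far as the arm can. A call is refused whole if a number of a shift passes 0.0625 or a number of a turn 10.7, either way. A call with a gripper value outside its range is refused whole. The fingers move at their own pace and stop on an object; "force" is the grip in N (left out, the last holds). Time passes only in rows, so rows that do not move let the fingers close, or fill a call up. It gives the time, the measured TCP pose, the force and the opening at its end, in the units of the state.
- sense(): the state, without advancing time (a new reading comes with each control period).
- grab_frame(name): name is "side" or "top"; returns a dict with "img" (384x512x3 uint8, red, green, blue), "depth" (384x512 float32, mm along the optical axis (not along the pixel's ray), 0 where there is no reading), "fx", "fy", "cx", "cy" (pixels), "rvec" (rotation vector, rad) and "tvec" (3), from world to camera coordinates, as OpenCV has them. Camera axes: x right, y down, z forward; pixel columns grow to the right and rows downward; lengths in mm; the calibration is good to about 2 mm. A picture is of the moment at which its call begins.
- close_job(): hands the job in, once; it reports no verdict.
The state is a dict: "time": time; "joint_pos": joint angles; "dq": joint speeds; "joint_efforts": joint torques, N m; "ee_pos": TCP position; "tool_rot": TCP orientation; "contact_force": force on the tool from outside, world axes, zero at the start; "moment": the same for the moment, N m; "gripper_width": opening from 0.0 (shut) to 1.0 (fully open).
Only numpy, scipy, OpenCV 4.12 (cv2) and the standard library are available. Lean on these libraries where they do the work, as an engineer would, in place of code of your own. Each camera call takes 0.05 s, during which the arm holds its last target.

### The job

Put the green battery pack into the charging dock on the break-room table. Hook its black lip under the steel rail with the other end still raised, draw it gently back until the lip meets the wall behind the rail, then rock the raised end down until the orange catch clicks over the pack's nose and it sits flat and fully home. Never force the pack against the dock (ease it in by feel and press only as hard as the click needs, never past 4 kg, and draw the lip against the rail and wall only lightly, never past 1.5 kg), do not disturb the spray bottle, mug or brush, and let go at the end.

Things in the scene. Friction and masses are not known exactly. Their poses are not given: they have to be found in the camera images.
- pack_mid (a point): Centre of the loose battery pack: green block with a black band, about 0.4 kg, 100 long (x) by 48 wide (y) by 40 tall (z) mm; the point is 20 mm above its flat underside. x points from lip end to nose end, z up. It starts flat on the table, lip roughly towards the robot. Grip it across its 48 mm width.
- pack_lip (a point): Middle of the tip of the pack's black lip, 66 mm to -x of pack_mid and 3 mm above the underside. The lip sticks out 16 mm from the pack's -x end, is 48 mm wide and 6 mm thick, flush with the underside. Axes as pack_mid.
- pack_nose (a point): Tip of the pack's black rigid nose, 56 mm to +x of pack_mid. The nose sticks out 6 mm from the +x end, is 26 mm wide and spans 12 to 20 mm above the underside; the point is 16 mm above it. Axes as pack_mid.
- dock_mid (a point): Fixed dock: middle of the black cradle floor (148 x 84 mm), 20 mm above the table. x from rail end (nearer the robot) to catch end, z up. Grey base 190 x 100 x 12 mm. The cradle with rail, wall and catch is clamped up to 9 mm off along x, unknown and not in these poses: feel for it. Seated, pack_mid is 20 mm above this point, axes parallel.
- dock_rail (a point): Foot of the wall behind the steel rail, nominal, 66.5 mm to -x of dock_mid, at floor height (true place up to 9 mm off in x). The rail is an 84 mm bar along y that overhangs the wall 7 mm to +x, underside 10 mm and top 14 mm above the floor. The lip slides under it to the wall with the pack tilted 20 to 25 degrees, lip end down on the floor.
- dock_catch (a point): Tip of the orange catch's tooth, nominal, 52 mm to +x of dock_mid, 21.5 mm above the floor (up to 9 mm off in x). 30 mm wide; its ramp rises outwards to its flat top, 33 mm up, 5 mm further +x. A hooked pack let go rests its nose on the ramp. Pressing its top near the nose end with 7 to 20 N clicks it in; a lip over 3 mm short of the wall can jam it.
- catch (a joint): The orange catch, m: 0 sprung fully in (at the start and again after the click), grows to 0.006 as it is pushed outwards along the dock's +x. Spring 500 N/m with 3 N preload.
- spray_mid (a point): Loose spray bottle, lilac with white head, 72 mm across, 182 mm tall; point 80 mm above its foot. Leave alone.
- mug_mid (a point): Loose blue mug, 76 mm across and 85 mm tall with a handle at its +y; point 42 mm above its foot. Leave alone.
- brush_mid (a point): Loose scrubbing brush, 130 x 45 x 36 mm, wooden back up; point 18 mm above the table. Leave alone.

How it is judged (in metres and radians):
On the way:
1. the lip is under the rail, low on the cradle floor and touching the wall or rail, with the nose end still raised (x of pack_lip in the frame of dock_mid below -0.048 m and z of pack_lip in the frame of dock_mid between -0.002 and 0.006 m and y of pack_lip in the frame of dock_mid between -0.008 and 0.008 m and angle between pack_mid's own z axis and vertical above 0.07 rad and contact force between pack and rail above 0.3 N), for 0.05 s.
At the end, for the whole second after the job is handed in: The pack lies flat (within 3 degrees) on the cradle floor (centre within 3 mm of seated height), within 12 mm of the dock's middle along x and 8 mm along y and 5 degrees in line, lip under the rail, catch sprung back in (under 2 mm) over the nose, at rest and released (x of pack_mid in the frame of dock_mid between -0.012 and 0.012 m and y of pack_mid in the frame of dock_mid between -0.008 and 0.008 m and z of pack_mid in the frame of dock_mid between 0.017 and 0.0225 m and angle between pack_mid's own z axis and vertical below 0.05 rad and angle between the x axis of pack_mid and the x axis of dock_mid, either way round below 0.09 rad and value of joint catch below 0.002 m and linear speed of pack below 0.02 m/s); the robot touches nothing.
It fails at once if the pack is forced against the steel rail or its wall with more than 15 N (contact force between pack and rail above 15 N).
It fails at once if the pack is forced against the dock with more than 40 N (contact force between pack and dock above 40 N).
It fails at once if the spray bottle is moved more than 30 mm or tipped over (distance of spray_mid from where it was at the start of the episode above 0.03 m or angle between spray_mid's own z axis and vertical above 0.4 rad).
It fails at once if the mug is moved more than 30 mm or tipped over (distance of mug_mid from where it was at the start of the episode above 0.03 m or angle between mug_mid's own z axis and vertical above 0.4 rad).
It fails at once if the brush is moved more than 30 mm or tipped over (distance of brush_mid from where it was at the start of the episode above 0.03 m or angle between brush_mid's own z axis and vertical above 0.4 rad).
It also fails if it takes over 72 s, if anything falls off the work surface, if the arm or the gripper's body presses on something with over 40 N, if the wrist force passes 120 N, or if a joint passes its speed limit or range.

## Working session

There is one attempt and no reset: what is moved stays moved. The work goes in short steps, Python scripts to look and compute and a tool call to move; the robot and the scene stay as the last step left them, time stands still between calls to the robot, and variables do not carry over. Pictures are saved under pics/ and viewed, and the job is handed in when it is done.

Besides the shell and the picture viewer there is one more tool, called by a JSON object that holds its "op" and its "data". arm_command: Moves the arm, as the interface text tells. Its arguments: {"type":"object","properties":{"commands":{"type":"string"},"force":{"type":"number"}},"required":["commands"]}

```bash
mkdir -p pics; ls; cat > h.py <<'E'
import numpy as np,cv2
from station import sense,grab_frame
def save(f,n): cv2.imwrite('pics/'+n,cv2.cvtColor(f['img'],cv2.COLOR_RGB2BGR))
def cam(f):
    R,_=cv2.Rodrigues(np.array(f['rvec'],float)); return R,np.array(f['tvec'],float).reshape(3)
def proj(f,P):
    R,t=cam(f); p=np.atleast_2d(P)@R.T+t
    return np.c_[p[:,0]/p[:,2]*f['fx']+f['cx'],p[:,1]/p[:,2]*f['fy']+f['cy']]
def ray(f,uv,z):
    R,t=cam(f);uv=np.atleast_2d(uv).astype(float)
    d=np.c_[(uv[:,0]-f['cx'])/f['fx'],(uv[:,1]-f['cy'])/f['fy'],np.ones(len(uv))]@R
    c=-R.T@t; return c+d*((z-c[2])/d[:,2])[:,None]
def cloud(f):
    R,t=cam(f);D=f['depth'];v,u=np.mgrid[:D.shape[0],:D.shape[1]]
    p=np.stack([(u-f['cx'])/f['fx']*D,(v-f['cy'])/f['fy']*D,D],-1)
    return (p-t)@R
E
python3 - <<'E'
from h import *
for n in('side','top'):
    f=grab_frame(n); save(f,n+'0.png'); R,t=cam(f); print(n,f['fx'],-R.T@t,R[2]); np.savez(n+'0.npz',**f)
print(sense())
E
```

```text
pics
side 388.9651092237139 [549.47777118 708.0425223  813.65305096] [ 0.03559383 -0.6394256  -0.76802863]
top 420.51395991395054 [ 400.09393174  106.31455329 1082.02072944] [ 0.19373105  0.02029786 -0.98084468]
{'time': 0.1, 'joint_pos': array([ 1.12050599e+00,  5.28388284e-01,  1.43380238e+00, -3.55895776e-05,
        1.18141522e+00, -1.78503897e-01]), 'dq': array([ 0.00017425, -0.00184836, -0.00216262,  0.0015721 , -0.00071838,
        0.00174695]), 'joint_efforts': array([ 2.93040039e-04, -4.40984523e+01, -1.77149981e+01,  6.34452933e-02,
        5.33650524e-02, -4.48399044e-05]), 'ee_pos': array([167.48369878, 601.47865726, 243.65121847]), 'tool_rot': array([ 0.56249585, -0.42798964,  0.56375385,  0.42732292]), 'contact_force': array([ 0.51382111, -0.90355239, -0.1577907 ]), 'moment': array([-0.00048872,  0.0315878 ,  0.04247523]), 'gripper_width': 0.9992535406749217}
```

View pics/side0.png

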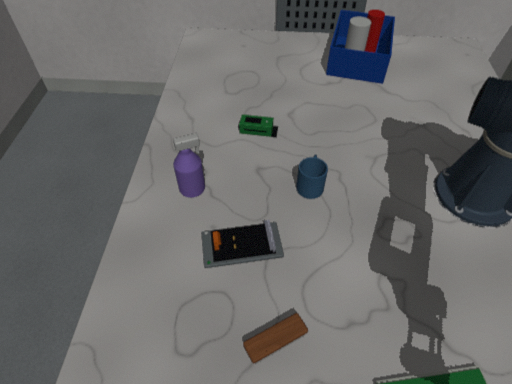

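View pics/top0.png

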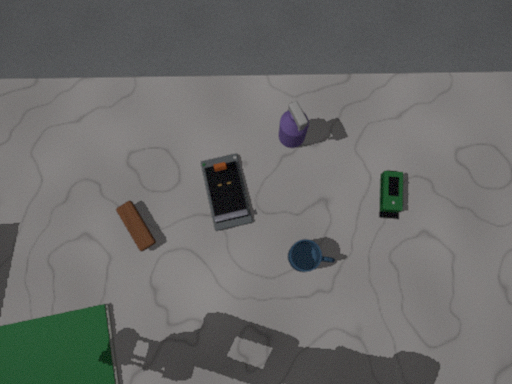

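The side view shows the pack at about (257,126), the dock at (242,244), the mug at (312,178), the bottle at (190,175) and the brush at (276,337). In the top view the pack is at (392,192) and the dock at (227,190). Next I'll measure positions.

```bash
python3 - <<'E'
from h import *
for n in('top','side'):
    f=dict(np.load(n+'0.npz')); hsv=cv2.cvtColor(f['img'],cv2.COLOR_RGB2HSV); C=cloud(f)
    H,S,V=[hsv[...,i].astype(int) for i in range(3)]
    x,y=C[...,0],C[...,1]
    for nm,m in dict(green=(H>45)&(H<80)&(S>100)&(V>40),orange=(H<14)&(S>170)&(V>120),).items():
        k,l,st,ce=cv2.connectedComponentsWithStats(m.astype(np.uint8))
        for i in range(1,k):
            if st[i,4]<25: continue
            P=C[l==i]; print(n,nm,st[i],ce[i].round(1),'med',np.median(P,0).round(1),'z95',np.percentile(P[:,2],[5,50,95]).round(1))
            if nm=='green' and st[i,4]<1500:
                r=cv2.minAreaRect(np.argwhere(l==i)[:,::-1].astype(np.float32)); print('  rect',r, ray(f,cv2.boxPoints(r),40).round(1).tolist())
    s=4
    for nm,(u,v) in (dict(pack=(392,194),dock=(227,192)) if n=='top' else dict(pack=(258,126),dock=(242,244))).items():
        w=50; cr=f['img'][v-w:v+w,u-w:u+w]
        cv2.imwrite(f'pics/{n}_{nm}.png',cv2.resize(np.ascontiguousarray(cr[...,::-1]),None,fx=6,fy=6,interpolation=cv2.INTER_CUBIC))
E
```

```text
top green [380 171  23  41 653] [390.9 192.2] med [ 597.2 -209.6   39.2] z95 [23.8 39.2 42.7]
  rect ((391.47064208984375, 190.96881103515625), (21.899038314819336, 39.89078140258789), 1.7357045412063599) [[556.0, -183.0, 40.0], [658.0, -192.5, 40.0], [655.7, -247.4, 40.0], [553.8, -236.9, 40.0]]
top green [   0  305  115   79 7529] [ 57.4 349.5] med [224.6 607.2  15.9] z95 [12.7 15.9 19.1]
top orange [214 163  11   5  31] [219.3 164.9] med [674.4 217.8  52.6] z95 [49.  52.6 56.2]
side green [239 115  34  21 493] [256.1 125.8] med [ 607.  -201.    35.1] z95 [ 5.1 35.1 42.2]
  rect ((255.49180603027344, 125.07808685302734), (33.23741912841797, 18.372180938720703), 6.009006023406982) [[660.7, -161.0, 40.0], [662.9, -245.7, 40.0], [559.8, -236.0, 40.0], [562.2, -152.4, 40.0]]
side green [381 369 105  15 762] [448.3 378.4] med [184.5 483.6  14.5] z95 [12.3 14.5 16.9]
  rect ((433.0, 376.0), (14.0, 104.0), 90.0) [[328.8, 481.3, 40.0], [133.1, 468.9, 40.0], [140.7, 493.7, 40.0], [332.2, 505.9, 40.0]]
side orange [213 232   5  14  49] [215.3 237.7] med [676.2 218.   52.1] z95 [42.4 52.1 54.9]
```

```bash
cd pics; python3 -c "
import cv2,numpy as np
I=[cv2.resize(cv2.imread(n),(400,400)) for n in ('top_pack.png','top_dock.png')]
cv2.imwrite('c1.png',np.hstack(I))
I=[cv2.resize(cv2.imread(n),(400,400)) for n in ('side_pack.png','side_dock.png')]
cv2.imwrite('c2.png',np.hstack(I))"
```

```text
(no output)
```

View pics/c1.png

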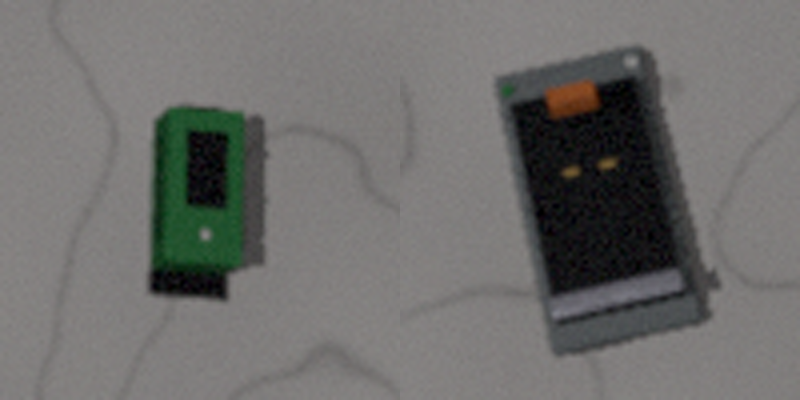

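View pics/c2.png

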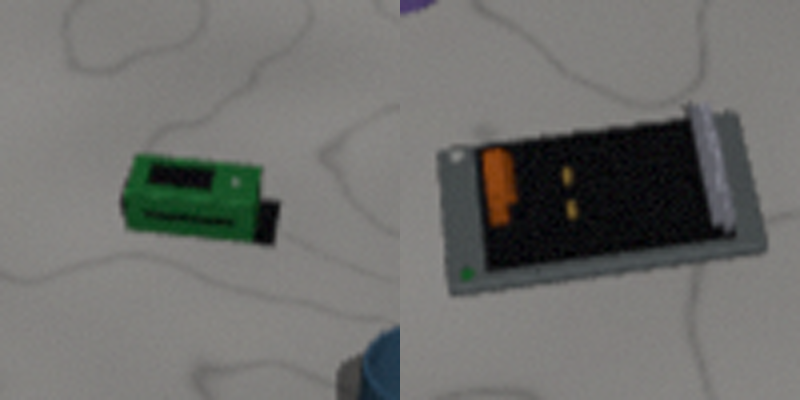

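```bash
python3 - <<'E'
from h import *
from scipy import ndimage as nd
def axis(P): # rect of xy points
    (c,wh,a)=cv2.minAreaRect(P[:,:2].astype(np.float32)); return c,wh,a
for n in('top','side'):
    f=dict(np.load(n+'0.npz')); K=6
    im=cv2.resize(f['img'],None,fx=K,fy=K,interpolation=cv2.INTER_CUBIC); hsv=cv2.cvtColor(im,cv2.COLOR_RGB2HSV)
    H,S,V=[hsv[...,i].astype(int) for i in range(3)]
    def win(u,v,w):
        m=np.zeros(H.shape,bool); m[(v-w)*K:(v+w)*K,(u-w)*K:(u+w)*K]=1; return m
    pk=(392,194) if n=='top' else (258,126); dk=(227,192) if n=='top' else (242,244)
    g=(H>45)&(H<85)&(S>100)&win(*pk,28)
    print(n,'V hist',np.histogram(V[g],bins=range(20,180,10)))
    th=cv2.threshold(V[g].astype(np.uint8),0,255,cv2.THRESH_OTSU)[0]; print(th)
    def rep(m,z,nm):
        k,l,st,_=cv2.connectedComponentsWithStats(m.astype(np.uint8)); i=1+np.argmax(st[1:,4]); m=nd.binary_fill_holes(l==i)
        uv=(np.argwhere(m)[:,::-1]+.5)/K-.5
        P=ray(f,uv,z); 
        hull=cv2.convexHull(P[:,:2].astype(np.float32)); c,wh,a=cv2.minAreaRect(hull)
        print(n,nm,'c',np.round(c,1),'wh',np.round(wh,1),'ang',round(a,2),'mean',P.mean(0).round(1))
    rep(nd.binary_closing(g&(V>th),iterations=3),40,'packtop')
    rep((V<60)&win(*dk,38),20,'floor')
    rep((H<14)&(S>150)&(V>100)&win(*dk,40),53,'catchtop')
    w=win(*dk,40)
    print('rail', np.percentile(V[w],[50,90,98]))
    np.save('/tmp/x.npy',V[w])
    rep((V>125)&(H>105)&(H<150)&w,34,'rail')
    rep((S>25)&(V<120)&(V>60)&w | (V<60)&w,12,'base')
    u,v=dk[0]*K,dk[1]*K
    C=cloud(f)
    w=(slice(dk[1]-45,dk[1]+45),slice(dk[0]-45,dk[0]+45)); P=C[w].reshape(-1,3); P=P[(P[:,2]>8)&(P[:,2]<80)]
    print('depth base',axis(P),len(P))
    w=(slice(pk[1]-28,pk[1]+28),slice(pk[0]-28,pk[0]+28)); P=C[w].reshape(-1,3); P=P[(P[:,2]>34)&(P[:,2]<60)]
    print('depth packtop',axis(P),len(P),P.mean(0))
    for q in[(231,215),(215,169),(224,225),(240,222)] if n=='top' else [(270,237)]: print(q,hsv[q[1]*K,q[0]*K],C[q[1],q[0]])
E
```

```text
top V hist (array([  408,   907,  2068,  2139,  2133,  5018, 12141,    53,     0,
           0,     0,     0,     0,     0,     0]), array([ 20,  30,  40,  50,  60,  70,  80,  90, 100, 110, 120, 130, 140,
       150, 160, 170]))
62.0
top packtop c [ 607.5 -215.6] wh [53.5 99.6] ang 85.82 mean [ 606.9 -217.4   40. ]
top floor c [613.6 199.7] wh [151.4  94.7] ang 12.98 mean [617.1 200.6  20. ]
top catchtop c [672.7 217.3] wh [13.7 29.9] ang 12.54 mean [673.2 217.3  53. ]
rail [120. 131. 134.]
top rail c [537.2 226.7] wh [2.8 4.3] ang 33.68 mean [537.2 226.7  34. ]
top base c [617.4 202.2] wh [158.9  97.7] ang 13.14 mean [621.9 202.4  12. ]
depth base ((614.73291015625, 205.51043701171875), (189.8370819091797, 99.91875457763672), 12.806153297424316) 2706
depth packtop ((607.4751586914062, -217.94720458984375), (48.65263366699219, 99.89620971679688), 85.04853057861328) 761 [ 607.237338   -217.32039769   39.6045214 ]
(231, 215) [129  16 113] [548.57511672 188.30504751  36.70895059]
(215, 169) [ 11 196 100] [664.17656333 228.28945167  51.83528229]
(224, 225) [98 25 82] [526.41243427 208.02
[... 367 characters left out ...]
an [ 610.9 -198.4   40. ]
side floor c [616.3 204.6] wh [148.8  91.2] ang 12.82 mean [621.7 207.9  20. ]
side catchtop c [673.3 225. ] wh [14.  48.7] ang 16.09 mean [674.3 224.1  53. ]
rail [122. 131. 134.]
side rail c [547.  200.5] wh [2.  7.5] ang 2.34 mean [547.  200.6  34. ]
side base c [618.6 200.3] wh [153.5  92.4] ang 13.07 mean [622.6 202.9  12. ]
depth base ((618.8671264648438, 201.84088134765625), (189.68701171875, 102.4181900024414), 12.865694999694824) 2783
depth packtop ((611.3012084960938, -221.3798828125), (51.51336669921875, 100.25762939453125), 83.53215789794922) 373 [ 611.71300676 -218.42344695   39.84457842]
(270, 237) [117  22 103] [549.95013968 195.65298719  32.41080541]
```

```bash
cat >> h.py <<'E'
from scipy.spatial.transform import Rotation as Ro, Slerp
def cur():
    s=sense(); q=np.array(s['tool_rot']); return np.array(s['ee_pos']),Ro.from_quat(q[[1,2,3,0]]),s
def frame(yaw,pitch=0,flip=1):
    """pack-like frame: yaw deg, nose-up pitch deg; returns (pack R, tool R). tool x=-pack z, tool z=flip*pack y"""
    A=Ro.from_euler('ZY',[yaw,-pitch],degrees=True); M=A.as_matrix()
    tx=-M[:,2]; tz=flip*M[:,1]; ty=np.cross(tz,tx)
    return M,Ro.from_matrix(np.c_[tx,ty,tz])
def plan(p1,R1,n=None,show=True,start=None):
    p0,R0=start if start else cur()[:2]
    ang=(R0.inv()*R1).magnitude()*57.3; d=np.linalg.norm(p1-p0)
    if n is None: n=int(np.ceil(max(d/45,ang/8,1)))
    sl=Slerp([0,1],Ro.concatenate([R0,R1])); out=[]
    s=np.arange(n+1)/n
    for i in range(n):
        Ra,Rb=sl(s[i]),sl(s[i+1]); t=Ra.inv().apply((p1-p0)/n)/1000; w=(Ra.inv()*Rb).as_rotvec(degrees=True)
        out.append(' '.join(f'{v:.4f}' for v in t)+' '+' '.join(f'{v:.2f}' for v in w))
    if show: print(f'd {d:.1f} ang {ang:.1f} n {n}'); print('\n'.join(out))
    return p1,R1
def st():
    p,R,s=cur(); M=R.as_matrix(); print('t',round(s['time'],2),'p',p.round(1),'x',M[:,0].round(3),'z',M[:,2].round(3),'F',np.round(s['contact_force'],2),'M',np.round(s['moment'],2),'w',round(s['gripper_width'],3),'q',np.round(s['joint_pos'],2))
E
python3 - <<'E'
from h import *
a=np.radians(12.8); c=np.array([616.8,203.7])
for n,cc in(('top',(614.73,205.5)),('side',(618.87,201.84))):
    f=dict(np.load(n+'0.npz')); P=cloud(f).reshape(-1,3); d=P[:,:2]-np.array(cc); X=d@[np.cos(a),np.sin(a)]; Y=d@[-np.sin(a),np.cos(a)]
    m=(abs(Y)<38)&(abs(X)<94)
    for x0 in range(-96,96,4):
        k=m&(X>=x0)&(X<x0+4)&(abs(Y)<(12 if x0>30 else 38)); 
        if x0<-50 or x0>40: print(n,x0,k.sum(),np.percentile(P[k,2],[10,50,90]).round(1) if k.sum() else '')
    for nm,box in dict(mug=(400,560,-80,80),spray=(650,850,-60,100),brush=(450,640,280,500)).items():
        k=(P[:,0]>box[0])&(P[:,0]<box[1])&(P[:,1]>box[2])&(P[:,1]<box[3])&(P[:,2]>25); 
        print(nm,k.sum(),P[k].min(0).round(),P[k].max(0).round())
st()
E
```

```text
top -96 24 [ 9.4 11.4 13.8]
top -92 48 [ 9.5 12.2 15.1]
top -88 43 [ 9.8 11.6 14.9]
top -84 46 [ 9.5 12.3 14.5]
top -80 56 [ 9.1 12.3 16.3]
top -76 76 [19.4 31.  35.7]
top -72 47 [31.2 34.3 36.4]
top -68 46 [30.6 33.9 36.1]
top -64 30 [31.5 34.  36.2]
top -60 38 [18.2 19.7 22.5]
top -56 44 [18.1 20.  23.7]
top -52 46 [17.1 19.7 22.2]
top 44 13 [17.3 20.2 21.8]
top 48 26 [17.9 31.9 49. ]
top 52 34 [18.9 47.3 54.1]
top 56 15 [47.7 52.6 55.4]
top 60 14 [51.3 52.8 54.3]
top 64 7 [48.9 51.3 54.6]
top 68 0 
top 72 0 
top 76 7 [11.4 12.1 13.1]
top 80 14 [ 9.4 11.7 14.4]
top 84 13 [10.2 11.7 14.6]
top 88 14 [ 8.4 11.9 13. ]
top 92 5 [11.1 12.1 13.4]
mug 372 [409. -62.  25.] [481.  48.  90.]
spray 961 [730.  -3.  26.] [798.  67. 186.]
brush 930 [461. 381.  25.] [587. 484.  43.]
side -96 21 [10.  11.2 12.4]
side -92 43 [10.4 11.9 13.4]
side -88 44 [10.1 11.9 14. ]
side -84 40 [10.5 12.2 13.5]
side -80 16 [ 9.9 12.2 13.5]
side -76 36 [31.7 34.2 35.8]
side -72 49 [32.  33.5 35.5]
side -68 42 [31.3 34.1 35.4]
side -64 66 [18.7 22.7 35.2]
side -60 45 [18.  20.  22.1]
side -56 44 [18.6 20.3 22. ]
side -52 42 [18.2 19.7 21.7]
side 44 15 [18.7 19.6 21.8]
side 48 18 [19.2 21.4 47. ]
side 52 20 [20.8 50.5 53.6]
side 56 16 [51.  52.3 54.6]
side 60 14 [50.2 53.  54.2]
side 64 14 [19.1 35.9 53.5]
side 68 14 [18.9 20.  21. ]
side 72 14 [10.9 12.3 13.8]
side 76 14 [ 8.8 11.6 12.9]
side 80 16 [ 8.9 11.8 13.6]
side 84 15 [ 9.6 11.4 13.2]
side 88 14 [10.1 12.1 13.3]
side 92 6 [ 8.5 10.9 12.9]
mug 889 [412. -56.  25.] [487.  46.  89.]
spray 1398 [733.   6.  25.] [806.  65. 184.]
brush 1514 [465. 379.  25.] [592. 481.  40.]
t 0.1 p [167.5 601.5 243.7] x [-0.001 -0.002 -1.   ] z [ 0.268  0.963 -0.002] F [ 0.51 -0.9  -0.16] M [-0.    0.03  0.04] w 0.999 q [ 1.12  0.53  1.43 -0.    1.18 -0.18]
```

```bash
python3 - <<'E'
from h import *
M,T=frame(-5)
plan(np.array([608.5,-217.5,150]),T,20)
E
```

```text
d 934.9 ang 10.6 n 20
0.0047 -0.0322 -0.0335 -0.53 -0.01 -0.00
0.0047 -0.0319 -0.0338 -0.53 -0.01 -0.00
0.0047 -0.0316 -0.0341 -0.53 -0.01 -0.00
0.0047 -0.0313 -0.0344 -0.53 -0.01 -0.00
0.0047 -0.0310 -0.0347 -0.53 -0.01 -0.00
0.0047 -0.0307 -0.0350 -0.53 -0.01 -0.00
0.0047 -0.0303 -0.0353 -0.53 -0.01 -0.00
0.0047 -0.0300 -0.0355 -0.53 -0.01 -0.00
0.0047 -0.0297 -0.0358 -0.53 -0.01 -0.00
0.0047 -0.0293 -0.0361 -0.53 -0.01 -0.00
0.0047 -0.0290 -0.0363 -0.53 -0.01 -0.00
0.0047 -0.0287 -0.0366 -0.53 -0.01 -0.00
0.0047 -0.0283 -0.0369 -0.53 -0.01 -0.00
0.0047 -0.0280 -0.0371 -0.53 -0.01 -0.00
0.0047 -0.0276 -0.0374 -0.53 -0.01 -0.00
0.0047 -0.0273 -0.0377 -0.53 -0.01 -0.00
0.0047 -0.0270 -0.0379 -0.53 -0.01 -0.00
0.0047 -0.0266 -0.0381 -0.53 -0.01 -0.00
0.0047 -0.0262 -0.0384 -0.53 -0.01 -0.00
0.0047 -0.0259 -0.0386 -0.53 -0.01 -0.00
```

{"op": "arm_command", "data": {"commands": "0 -0.032 -0.0335 -0.5 0 0 0;0 -0.032 -0.034 -0.5 0 0 0;0 -0.032 -0.034 -0.5 0 0 0;0 -0.031 -0.034 -0.5 0 0 0;0 -0.031 -0.035 -0.5 0 0 0;0 -0.031 -0.035 -0.5 0 0 0;0 -0.03 -0.035 -0.5 0 0 0;0 -0.03 -0.036 -0.5 0 0 0;0 -0.03 -0.036 -0.5 0 0 0;0 -0.029 -0.036 -0.5 0 0 0"}}

```text
time: 1.35
ee_pos: [392.4, 181.7, 241.4]
tool_rot: [0.54, -0.455, 0.543, 0.454]
contact_force: [1.4, -0.1, 0.7]
gripper_width: 1.0
```

```bash
python3 - <<'E'
from h import *
st()
M,T=frame(-5)
plan(np.array([608.5,-217.5,150]),T,10)
E
```

```text
t 1.35 p [392.4 181.7 241.4] x [-0.002 -0.003 -1.   ] z [ 0.173  0.985 -0.004] F [ 1.38 -0.07  0.72] M [ 0.03 -0.03 -0.  ] w 1.0 q [ 0.18  0.28  1.89 -0.    0.97 -1.22]
d 463.1 ang 5.0 n 10
0.0092 -0.0282 -0.0356 -0.50 -0.02 -0.01
0.0092 -0.0279 -0.0358 -0.50 -0.02 -0.01
0.0092 -0.0276 -0.0360 -0.50 -0.02 -0.01
0.0092 -0.0273 -0.0363 -0.50 -0.02 -0.01
0.0092 -0.0270 -0.0365 -0.50 -0.02 -0.01
0.0092 -0.0266 -0.0368 -0.50 -0.02 -0.01
0.0092 -0.0263 -0.0370 -0.50 -0.02 -0.01
0.0092 -0.0260 -0.0372 -0.50 -0.02 -0.01
0.0092 -0.0257 -0.0374 -0.50 -0.02 -0.01
0.0091 -0.0253 -0.0377 -0.50 -0.02 -0.01
```

{"op": "arm_command", "data": {"commands": "0.0 -0.028 -0.0355 -0.5 0 0 0;0.0 -0.028 -0.036 -0.5 0 0 0;0.003 -0.028 -0.036 -0.5 0 0 0;0.01 -0.0275 -0.036 -0.5 0 0 0;0.013 -0.027 -0.0365 -0.5 0 0 0;0.013 -0.027 -0.037 -0.5 0 0 0;0.013 -0.0265 -0.037 -0.5 0 0 0;0.013 -0.026 -0.037 -0.5 0 0 0;0.013 -0.026 -0.0375 -0.5 0 0 0;0.013 -0.025 -0.038 -0.5 0 0 0"}}

```text
time: 2.6
ee_pos: [614.3, -232.0, 146.2]
tool_rot: [0.52, -0.477, 0.522, 0.479]
contact_force: [0.4, -0.3, -0.2]
gripper_width: 1.005
```

```bash
python3 - <<'E'
from h import *
st()
f=grab_frame('top'); save(f,'a1.png')
M,T=frame(-5)
plan(np.array([608.5,-217.5,90]),T,4)
plan(np.array([608.5,-217.5,30]),T,3,start=(np.array([608.5,-217.5,90]),T))
E
```

```text
t 2.6 p [ 614.3 -232.   146.2] x [-0.004 -0.    -1.   ] z [ 0.087  0.996 -0.001] F [ 0.41 -0.32 -0.17] M [ 0.01 -0.01 -0.  ] w 1.005 q [-0.53  0.68  1.43 -0.    1.03 -2.01]
d 59.1 ang 0.3 n 4
0.0136 0.0026 0.0051 -0.03 -0.08 0.01
0.0136 0.0026 0.0051 -0.03 -0.08 0.01
0.0136 0.0026 0.0051 -0.03 -0.08 0.01
0.0136 0.0026 0.0051 -0.03 -0.08 0.01
d 60.0 ang 0.0 n 3
0.0200 0.0000 -0.0000 0.00 0.00 0.00
0.0200 0.0000 -0.0000 0.00 0.00 0.00
0.0200 0.0000 -0.0000 0.00 0.00 0.00
```

View pics/a1.png

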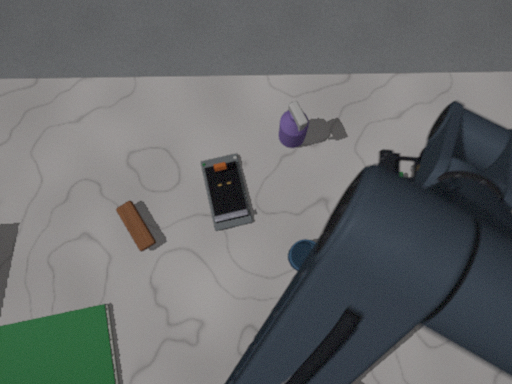

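The arm mostly hides the pack in this top view, with the fingers near (400,160); the rest of the scene hasn't moved. I'll centre over the pack and descend.

{"op": "arm_command", "data": {"commands": "0 0.005 0.007 0 0 0 0;0 0.003 0.004 0 0 0 0;0.02 0.001 0.002 0 0 0 0;0.025 0.0 0.001 0 0 0 0;0.02 0 0 0 0 0 0;0.015 0 0 0 0 0 0;0 0 0 0 0 0 0;0 0 0 0 0 0 0;0 0 0 0 0 0 0;0 0 0 0 0 0 0"}}

```text
time: 3.9
ee_pos: [606.5, -215.9, 66.1]
tool_rot: [0.519, -0.48, 0.522, 0.478]
contact_force: [0.4, 0.1, -0.0]
gripper_width: 0.994
```

```bash
python3 - <<'E'
from h import *
st()
f=grab_frame('side'); save(f,'a2.png')
cv2.imwrite('pics/a2z.png',cv2.resize(np.ascontiguousarray(f['img'][60:180,180:340,::-1]),None,fx=4,fy=4,interpolation=cv2.INTER_CUBIC))
M,T=frame(-5)
plan(np.array([608.5,-217.5,30]),T,3)
E
```

```text
t 3.9 p [ 606.5 -215.9   66.1] x [-0.    -0.004 -1.   ] z [ 0.084  0.996 -0.004] F [ 0.36  0.14 -0.01] M [0.03 0.05 0.04] w 0.994 q [-0.51  0.78  1.51 -0.    0.85 -2.  ]
d 36.2 ang 0.3 n 3
0.0120 -0.0007 -0.0004 0.07 -0.08 0.00
0.0120 -0.0007 -0.0004 0.07 -0.08 0.00
0.0120 -0.0007 -0.0005 0.07 -0.08 0.00
```

View pics/a2z.png

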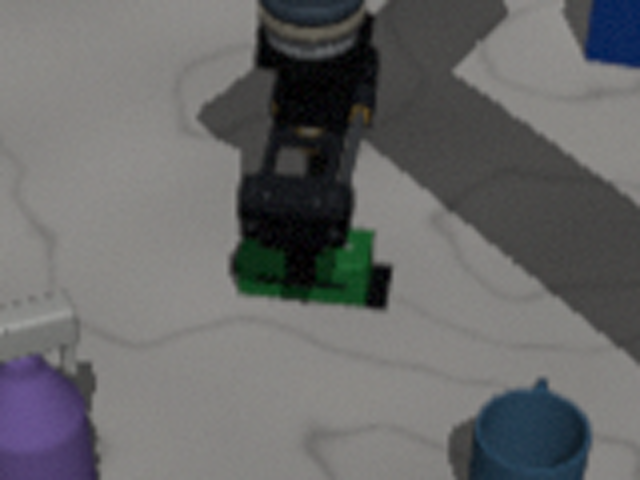

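The fingers straddle the pack near its middle; in the crop the pack is at (305,270). I'll descend the last 36 mm and grip.

{"op": "arm_command", "data": {"commands": "0.014 -0.001 -0.0005 0 0 0 0;0.014 -0.001 -0.0005 0 0 0 0;0.008 0 0 0 0 0 0;0 0 0 0 0 0 0;0 0 0 0 0 0 1;0 0 0 0 0 0 1;0 0 0 0 0 0 1;0 0 0 0 0 0 1;0 0 0 0 0 0 1;0 0 0 0 0 0 1", "force": 30}}

```text
time: 5.2
ee_pos: [608.8, -218.3, 27.7]
tool_rot: [0.52, -0.48, 0.522, 0.477]
contact_force: [0.7, 0.6, -1.4]
gripper_width: 0.549
```

```bash
python3 - <<'E'
from h import *
st()
E
```

```text
t 5.2 p [ 608.8 -218.3   27.7] x [ 0.001 -0.005 -1.   ] z [ 0.084  0.996 -0.005] F [ 0.71  0.64 -1.38] M [ 0.06 -0.02  0.02] w 0.549 q [-0.51  0.84  1.51 -0.01  0.79 -2.  ]
```

```bash
cat >> h.py <<'E'
DC=np.array([616.8,203.7,20.]); DY=12.8; OFF=np.array([7.7,0.,0.]) # pack_mid minus TCP in tool axes (mm)
def dockpose(xl,zl,pitch,yl=0.,off=None):
    """TCP pose so that lip-tip bottom corner is at dock-frame (xl,yl,zl)"""
    off=OFF if off is None else off
    M,T=frame(DY,pitch); D=Ro.from_euler('Z',DY,degrees=True).as_matrix()
    corner=DC+D@np.array([xl,yl,zl]); mid=corner-M@np.array([-66,0,-20.])
    return mid-T.apply(off),T
def where(off=None):
    off=OFF if off is None else off
    p,R,s=cur(); D=Ro.from_euler('Z',DY,degrees=True).as_matrix(); T=R.as_matrix()
    M=np.c_[-T[:,1],T[:,2],-T[:,0]]  # pack x = -tool y
    M=np.c_[np.cross(T[:,2],-T[:,0]),T[:,2],-T[:,0]]
    mid=p+R.apply(off); cor=mid+M@np.array([-66,0,-20.])
    px=D.T@M[:,0]
    print('corner dock',(D.T@(cor-DC)).round(2),'mid dock',(D.T@(mid-DC)).round(2),'pitch',np.degrees(np.arcsin(px[2])).round(2),'yaw',np.degrees(np.arctan2(px[1],px[0])).round(2),'Fdock',(D.T@np.array(s['contact_force'])).round(2),'My dock',(D.T@np.array(s['moment'])).round(3))
E
python3 - <<'E'
from h import *
where()
print(dockpose(-45,40,22)[0], dockpose(-45,15,22)[0])
p,R,_=cur(); up=np.array([600,-205,262.]); plan(up,R,6)
q=np.array([590,100,262.]);M,T=frame(5); plan(q,T,6,start=(up,R))
plan(dockpose(-45,120,10)[0],dockpose(-45,40,10)[1],6,start=(q,T))
E
```

```text
corner dock [-164.18 -389.87  -20.11] mid dock [-1.0127e+02 -4.0975e+02 -4.0000e-02] pitch 0.06 yaw -17.63 Fdock [ 0.84  0.47 -1.38] My dock [ 0.054 -0.032  0.02 ]
[622.47296234 204.98886542 110.40702794] [622.47296234 204.98886542  85.40702794]
d 234.9 ang 0.0 n 6
-0.0391 0.0016 0.0019 0.00 0.00 0.00
-0.0391 0.0016 0.0019 0.00 0.00 0.00
-0.0391 0.0016 0.0019 0.00 0.00 0.00
-0.0391 0.0016 0.0019 0.00 0.00 0.00
-0.0391 0.0016 0.0019 0.00 0.00 0.00
-0.0391 0.0016 0.0019 0.00 0.00 0.00
d 305.2 ang 9.8 n 6
-0.0003 0.0059 0.0505 -1.64 -0.05 0.01
-0.0002 0.0045 0.0507 -1.64 -0.05 0.01
-0.0002 0.0030 0.0508 -1.64 -0.05 0.01
-0.0001 0.0016 0.0508 -1.64 -0.05 0.01
-0.0001 0.0001 0.0509 -1.64 -0.05 0.01
-0.0000 -0.0013 0.0508 -1.64 -0.05 0.01
d 141.9 ang 12.7 n 6
0.0139 -0.0085 0.0172 -1.30 -0.11 -1.66
0.0142 -0.0084 0.0170 -1.30 -0.11 -1.66
0.0144 -0.0084 0.0167 -1.30 -0.11 -1.66
0.0147 -0.0084 0.0165 -1.30 -0.11 -1.66
0.0150 -0.0083 0.0163 -1.30 -0.11 -1.66
0.0153 -0.0082 0.0161 -1.30 -0.11 -1.66
```

{"op": "arm_command", "data": {"commands": "-0.01 0 0 0 0 0 1;-0.025 0 0 0 0 0 1;-0.04 0.002 0.002 0 0 0 1;-0.04 0.002 0.002 0 0 0 1;-0.04 0.002 0.002 0 0 0 1;-0.04 0.002 0.003 0 0 0 1;-0.035 0.002 0.01 -0.5 0 0 1;-0.015 0.003 0.025 -1 0 0 1;0 0.004 0.04 -1.5 0 0 1;0 0.005 0.045 -1.5 0 0 1"}}

```text
time: 6.45
ee_pos: [587.8, -79.4, 276.0]
tool_rot: [0.5, -0.492, 0.504, 0.504]
contact_force: [0.4, -0.1, -4.8]
gripper_width: 0.552
```

```bash
python3 - <<'E'
from h import *
st()
q=np.array([600,140,262.]);M,T=frame(9); plan(q,T,7)
plan(dockpose(-45,100,10)[0],dockpose(-45,40,10)[1],3,start=(q,T))
E
```

```text
t 6.45 p [587.8 -79.4 276. ] x [-0.017  0.008 -1.   ] z [0.008 1.    0.008] F [ 0.4  -0.06 -4.8 ] M [ 0.08 -0.01  0.02] w 0.552 q [-0.32  0.46  1.47  0.    1.24 -1.89]
d 220.2 ang 9.5 n 7
0.0022 -0.0015 0.0313 -1.35 0.08 -0.13
0.0022 -0.0023 0.0313 -1.35 0.08 -0.13
0.0022 -0.0030 0.0312 -1.35 0.08 -0.13
0.0021 -0.0037 0.0312 -1.35 0.08 -0.13
0.0021 -0.0045 0.0311 -1.35 0.08 -0.13
0.0021 -0.0052 0.0310 -1.35 0.08 -0.13
0.0020 -0.0059 0.0308 -1.35 0.08 -0.13
d 127.1 ang 10.7 n 3
0.0344 -0.0139 0.0204 -1.26 -0.11 -3.33
0.0352 -0.0123 0.0201 -1.26 -0.11 -3.33
0.0359 -0.0107 0.0198 -1.26 -0.11 -3.33
```

{"op": "arm_command", "data": {"commands": "0 -0.0015 0.035 -1.4 0 -0.1 1;0.0 -0.002 0.035 -1.4 0 -0.1 1;0.0 -0.003 0.035 -1.4 0 -0.1 1;0.0 -0.004 0.035 -1.4 0 -0.1 1;0.0 -0.0045 0.031 -1.4 0 -0.1 1;0.0 -0.005 0.026 -1.4 0 -1 1;0.004 -0.006 0.02 -1.4 0 -3 1;0.015 -0.01 0.015 -1.3 0 -3.3 1;0.02 -0.01 0.01 -1.3 0 -3.3 1;0.02 -0.01 0.005 -1.3 0 -3.3 1"}}

```text
time: 7.7
ee_pos: [607.1, 204.8, 209.5]
tool_rot: [-0.492, 0.597, -0.368, -0.516]
contact_force: [0.0, -0.7, -4.0]
gripper_width: 0.549
```

```bash
python3 - <<'E'
from h import *
st();where()
plan(*dockpose(-40,50,22),8)
E
```

```text
t 7.7 p [607.1 204.8 209.5] x [ 0.197  0.068 -0.978] z [-0.253  0.967  0.016] F [ 0.04 -0.69 -4.02] M [-0.06  0.34  0.01] w 0.549 q [ 0.13  0.52  1.59  0.06  0.83 -1.73]
corner dock [-68.     2.   148.75] mid dock [ -7.6    3.44 182.  ] pitch 11.97 yaw 1.69 Fdock [-0.12 -0.68 -4.02] My dock [0.017 0.345 0.009]
d 91.4 ang 10.3 n 8
0.0114 -0.0001 -0.0007 0.19 0.18 -1.26
0.0114 0.0001 -0.0006 0.19 0.18 -1.26
0.0114 0.0004 -0.0006 0.19 0.18 -1.26
0.0114 0.0006 -0.0006 0.19 0.18 -1.26
0.0114 0.0009 -0.0005 0.19 0.18 -1.26
0.0114 0.0011 -0.0005 0.19 0.18 -1.26
0.0113 0.0014 -0.0005 0.19 0.18 -1.26
0.0113 0.0016 -0.0004 0.19 0.18 -1.26
```

{"op": "arm_command", "data": {"commands": "0.0114 0 -0.0007 0.2 0.2 -1.3 1;0.0114 0 -0.0006 0.2 0.2 -1.3 1;0.0114 0.0004 -0.0006 0.2 0.2 -1.3 1;0.0114 0.0006 -0.0006 0.2 0.2 -1.3 1;0.0114 0.001 -0.0005 0.2 0.2 -1.3 1;0.0114 0.001 -0.0005 0.2 0.2 -1.3 1;0.0114 0.0014 -0.0005 0.2 0.2 -1.3 1;0.0114 0.0016 -0.0005 0.2 0.2 -1.3 1;0 0 0 0 0 0 1;0 0 0 0 0 0 1"}}

```text
time: 8.95
ee_pos: [597.3, 217.1, 100.6]
tool_rot: [-0.528, 0.618, -0.336, -0.475]
contact_force: [-0.1, -0.4, -3.8]
gripper_width: 0.552
```

```bash
python3 - <<'E'
from h import *
st();where()
for n in('side','top'):
    f=grab_frame(n); np.savez(n+'1.npz',**f)
    a,b=(240,240) if n=='side' else (227,190)
    cv2.imwrite(f'pics/b_{n}.png',cv2.resize(np.ascontiguousarray(f['img'][b-65:b+65,a-65:a+65,::-1]),(520,520),interpolation=cv2.INTER_CUBIC))
plan(*dockpose(-45,10,22),6)
E
```

```text
t 8.95 p [597.3 217.1 100.6] x [ 0.322  0.086 -0.943] z [-0.232  0.973  0.009] F [-0.07 -0.36 -3.75] M [-0.05  0.44  0.04] w 0.552 q [ 0.16  0.66  1.77  0.09  0.37 -1.73]
corner dock [-69.05  17.29  32.44] mid dock [-13.5   17.49  73.31] pitch 19.49 yaw 0.41 Fdock [-0.15 -0.34 -3.75] My dock [0.048 0.436 0.036]
d 34.3 ang 2.6 n 6
0.0044 -0.0022 -0.0029 0.06 0.12 -0.41
0.0044 -0.0022 -0.0029 0.06 0.12 -0.41
0.0044 -0.0022 -0.0029 0.06 0.12 -0.41
0.0045 -0.0021 -0.0029 0.06 0.12 -0.41
0.0045 -0.0021 -0.0029 0.06 0.12 -0.41
0.0045 -0.0021 -0.0029 0.06 0.12 -0.41
```

View pics/b_side.png

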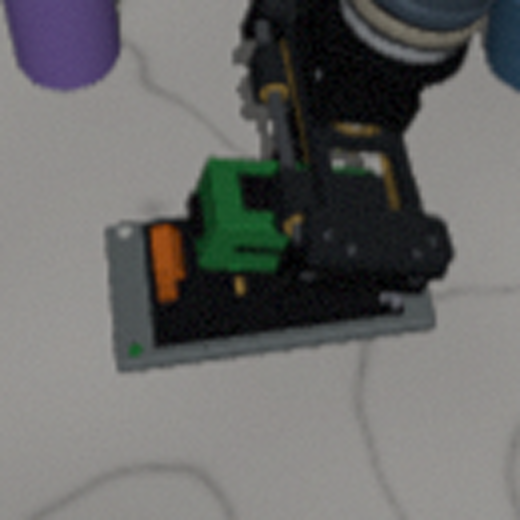

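View pics/b_top.png

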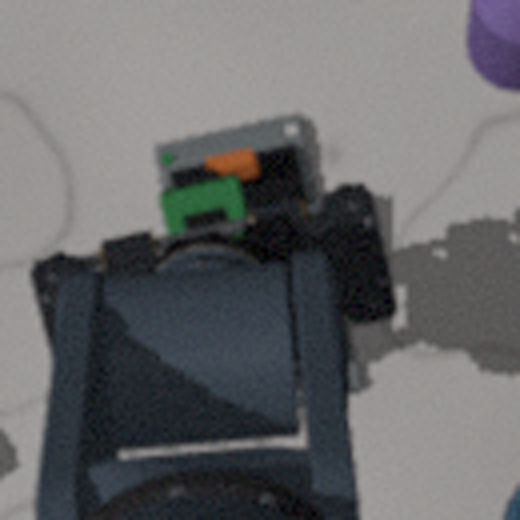

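Overshoot has carried the pack 17 mm to +y, with its lip over the rail. The side crop shows the nose near (200,215) and the catch at (165,260). I'll bring it forward and centred at this height before lowering.

```bash
python3 - <<'E'
from h import *
st();where()
plan(*dockpose(-42,32,23),6)
E
```

```text
t 9.05 p [597.6 216.9 100.9] x [ 0.323  0.086 -0.942] z [-0.231  0.973  0.009] F [-0.19  0.89 -4.86] M [-0.1   0.45  0.04] w 0.551 q [ 0.16  0.66  1.77  0.09  0.37 -1.73]
corner dock [-68.69  17.03  32.74] mid dock [-13.17  17.22  73.66] pitch 19.53 yaw 0.4 Fdock [ 0.01  0.91 -4.86] My dock [0.005 0.462 0.037]
d 29.3 ang 3.6 n 6
0.0009 -0.0038 -0.0029 0.06 0.12 -0.58
0.0010 -0.0038 -0.0029 0.06 0.12 -0.58
0.0010 -0.0038 -0.0029 0.06 0.12 -0.58
0.0010 -0.0038 -0.0029 0.06 0.12 -0.58
0.0011 -0.0038 -0.0029 0.06 0.12 -0.58
0.0011 -0.0038 -0.0029 0.06 0.12 -0.58
```

{"op": "arm_command", "data": {"commands": "0.001 -0.004 -0.003 0 0.1 -0.6 1;0.001 -0.004 -0.003 0 0.1 -0.6 1;0.001 -0.004 -0.003 0 0.1 -0.6 1;0.001 -0.004 -0.003 0 0.1 -0.6 1;0.001 -0.004 -0.003 0 0.1 -0.6 1;0.001 -0.004 -0.003 0 0.1 -0.6 1;0 0 0 0 0 0 1;0 0 0 0 0 0 1;0 0 0 0 0 0 1;0 0 0 0 0 0 1"}}

```text
time: 10.3
ee_pos: [628.5, 203.9, 105.5]
tool_rot: [-0.543, 0.632, -0.318, -0.452]
contact_force: [0.1, 0.1, -4.3]
gripper_width: 0.55
```

```bash
python3 - <<'E'
from h import *
st();where()
plan(*dockpose(-45,8,22.5),6)
E
```

```text
t 10.3 p [628.5 203.9 105.5] x [ 0.388  0.089 -0.917] z [-0.227  0.974 -0.001] F [ 0.07  0.13 -4.28] M [-0.05  0.55 -0.04] w 0.55 q [ 0.13  0.67  1.75  0.13  0.31 -1.78]
corner dock [-38.    -2.76  33.75] mid dock [14.56 -2.42 78.4 ] pitch 23.49 yaw 0.34 Fdock [ 0.1   0.11 -4.28] My dock [ 0.076  0.547 -0.045]
d 27.4 ang 1.0 n 6
0.0037 0.0027 0.0004 0.05 0.01 0.16
0.0037 0.0027 0.0004 0.05 0.01 0.16
0.0037 0.0027 0.0004 0.05 0.01 0.16
0.0037 0.0027 0.0004 0.05 0.01 0.16
0.0037 0.0027 0.0004 0.05 0.01 0.16
0.0037 0.0027 0.0004 0.05 0.01 0.16
```

{"op": "arm_command", "data": {"commands": "0.0037 0.0022 0.0003 0 0 0.1 1;0.0037 0.0022 0.0003 0 0 0.1 1;0.0037 0.0022 0.0003 0 0 0.1 1;0.0037 0.0022 0.0003 0 0 0.1 1;0.003 0.002 0.0003 0 0 0.1 1;0.002 0.001 0 0 0 0 1;0 0 0 0 0 0 1;0 0 0 0 0 0 1;0 0 0 0 0 0 1;0 0 0 0 0 0 1"}}

```text
time: 11.55
ee_pos: [625.1, 204.9, 80.9]
tool_rot: [-0.541, 0.631, -0.321, -0.455]
contact_force: [-0.1, 0.0, -4.6]
gripper_width: 0.55
```

```bash
python3 - <<'E'
from h import *
st();where()
for n in('side','top'):
    f=grab_frame(n); np.savez(n+'2.npz',**f)
    hsv=cv2.cvtColor(f['img'],cv2.COLOR_RGB2HSV); C=cloud(f)
    m=(hsv[...,0]>45)&(hsv[...,0]<85)&(hsv[...,1]>100)
    P=C[m]; k=(P[:,0]>500)&(P[:,0]<720)&(P[:,1]>140)&(P[:,1]<260)&(P[:,2]>30); P=P[k]
    D=Ro.from_euler('Z',DY,degrees=True).as_matrix(); Q=(P-DC)@D
    print(n,len(Q),Q.min(0).round(1),Q.max(0).round(1))
    # top face expected in pack frame
    p,R,s=cur(); T=R.as_matrix(); M=np.c_[np.cross(T[:,2],-T[:,0]),T[:,2],-T[:,0]]; mid=p+R.apply(OFF)
    L=(P-mid)@M
    t=L[(L[:,2]>14)]; print('local top z',np.percentile(t[:,2],[10,50,90]).round(1),'slope z/x',np.polyfit(t[:,0],t[:,2],1).round(3),'x',np.percentile(t[:,0],[1,99]).round(1),'y',np.percentile(t[:,1],[1,99]).round(1))
    e=L[(L[:,0]>44)];print('nose end local x',np.percentile(e[:,0],[10,50,90]).round(1))
    a,b=(240,240) if n=='side' else (227,190)
    cv2.imwrite(f'pics/d_{n}.png',cv2.resize(np.ascontiguousarray(f['img'][b-65:b+65,a-65:a+65,::-1]),(520,520),interpolation=cv2.INTER_CUBIC))
E
```

```text
t 11.55 p [625.1 204.9  80.9] x [ 0.38   0.087 -0.921] z [-0.227  0.974 -0.001] F [-0.09  0.04 -4.64] M [-0.09  0.53 -0.04] w 0.55 q [ 0.13  0.71  1.76  0.14  0.27 -1.79]
corner dock [-41.62  -1.04   9.64] mid dock [11.35 -0.69 53.8 ] pitch 22.96 yaw 0.34 Fdock [-0.08  0.06 -4.64] My dock [ 0.033  0.532 -0.04 ]
side 517 [-49.1 -50.1  38.3] [ 66.4  50.2 220.4]
local top z [ 17.3  19.8 108.8] slope z/x [-0.958 68.982] x [-12.2  53.1] y [-29.5  35.7]
nose end local x [45.8 51.6 53.3]
top 216 [-45.7 -58.8  52. ] [ 60.2  26.  218.7]
local top z [18.4 20.9 24.2] slope z/x [-1.579 89.703] x [12.8 50.2] y [-43.1  25.9]
nose end local x [44.8 49.  50.6]
```

View pics/d_side.png

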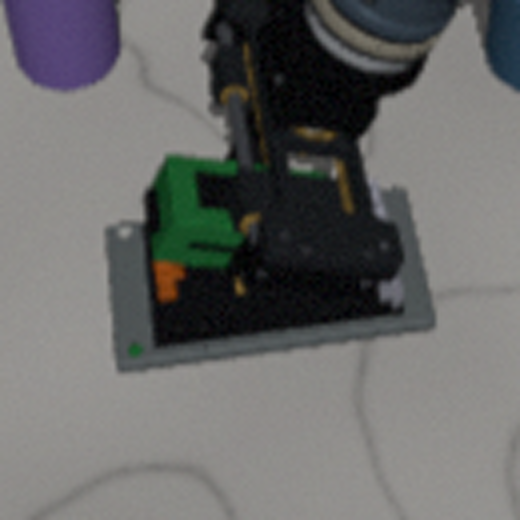

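{"op": "arm_command", "data": {"commands": "0.0009 0.0004 0.0001 0 0 0.1 1;0.0009 0.0004 0.0001 0 0 0.1 1;0.0009 0.0004 0.0001 0 0 0.1 1;0.0009 0.0004 0.0001 0 0 0 1;0.0009 0.0004 0.0001 0 0 0 1;0.0009 0.0004 0.0001 0 0 0 1;0.0009 0.0004 0 0 0 0 1;0.0005 0.0002 0 0 0 0 1;0 0 0 0 0 0 1;0 0 0 0 0 0 1"}}

```text
time: 12.9
ee_pos: [624.8, 205.4, 72.9]
tool_rot: [-0.539, 0.63, -0.323, -0.457]
contact_force: [-0.3, -0.4, -4.2]
gripper_width: 0.548
```

```bash
python3 - <<'E'
from h import *
st();where()
E
```

```text
t 12.9 p [624.8 205.4  72.9] x [ 0.375  0.086 -0.923] z [-0.227  0.974 -0.001] F [-0.32 -0.42 -4.23] M [-0.12  0.52  0.03] w 0.548 q [ 0.13  0.72  1.76  0.14  0.26 -1.79]
corner dock [-42.08  -0.42   1.9 ] mid dock [11.15 -0.08 45.75] pitch 22.63 yaw 0.34 Fdock [-0.4  -0.34 -4.23] My dock [-0.001  0.53   0.027]
```

{"op": "arm_command", "data": {"commands": "0.0003 0.0001 0 0 0 0 1;0.0003 0.0001 0 0 0 0 1;0.0003 0.0001 0 0 0 0 1;0.0003 0.0001 0 0 0 0 1;0.0003 0.0001 0 0 0 0 1;0 0 0 0 0 0 1;0 0 0 0 0 0 1;0 0 0 0 0 0 1;0 0 0 0 0 0 1;0 0 0 0 0 0 1"}}

```text
time: 14.15
ee_pos: [625.0, 205.5, 71.3]
tool_rot: [-0.539, 0.63, -0.323, -0.456]
contact_force: [0.4, 0.3, -4.2]
gripper_width: 0.549
```

```bash
python3 - <<'E'
from h import *
st();where()
E
```

```text
t 14.15 p [625.  205.5  71.3] x [ 0.375  0.086 -0.923] z [-0.227  0.974 -0.001] F [ 0.41  0.31 -4.16] M [-0.03  0.55  0.04] w 0.549 q [ 0.13  0.73  1.76  0.14  0.26 -1.8 ]
corner dock [-41.85  -0.43   0.31] mid dock [11.36 -0.08 44.18] pitch 22.64 yaw 0.35 Fdock [ 0.47  0.21 -4.16] My dock [0.087 0.539 0.036]
```

{"op": "arm_command", "data": {"commands": "0.0003 0.0001 0 0 0 0 1;0.0003 0.0001 0 0 0 0 1;0.0003 0.0001 0 0 0 0 1;0.0003 0.0001 0 0 0 0 1;0 0 0 0 0 0 1;0 0 0 0 0 0 1;0 0 0 0 0 0 1;0 0 0 0 0 0 1;0 0 0 0 0 0 1;0 0 0 0 0 0 1"}}

```text
time: 15.4
ee_pos: [625.1, 205.5, 70.0]
tool_rot: [-0.539, 0.63, -0.323, -0.456]
contact_force: [-1.0, 0.7, -3.9]
gripper_width: 0.551
```

```bash
python3 - <<'E'
from h import *
st();where()
E
```

```text
t 15.4 p [625.1 205.5  70. ] x [ 0.375  0.086 -0.923] z [-0.227  0.974 -0.001] F [-0.99  0.67 -3.85] M [-0.1   0.58  0.04] w 0.551 q [ 0.13  0.73  1.76  0.14  0.26 -1.8 ]
corner dock [-41.73  -0.43  -1.02] mid dock [11.48 -0.08 42.85] pitch 22.65 yaw 0.35 Fdock [-0.82  0.87 -3.85] My dock [0.033 0.59  0.041]
```

{"op": "arm_command", "data": {"commands": "0.0003 0.0001 0 0 0 0 1;0.0003 0.0001 0 0 0 0 1;0.0003 0.0001 0 0 0 0 1;0 0 0 0 0 0 1;0 0 0 0 0 0 1;0 0 0 0 0 0 1;0 0 0 0 0 0 1;0 0 0 0 0 0 1;0 0 0 0 0 0 1;0 0 0 0 0 0 1"}}

```text
time: 16.65
ee_pos: [625.2, 205.5, 69.7]
tool_rot: [-0.54, 0.63, -0.322, -0.456]
contact_force: [-0.5, 0.3, -2.4]
gripper_width: 0.553
```

```bash
python3 - <<'E'
from h import *
st();where()
E
```

```text
t 16.65 p [625.2 205.5  69.7] x [ 0.376  0.086 -0.923] z [-0.227  0.974 -0.001] F [-0.53  0.27 -2.37] M [-0.14  0.66  0.01] w 0.553 q [ 0.13  0.73  1.76  0.14  0.26 -1.8 ]
corner dock [-41.57  -0.44  -1.3 ] mid dock [11.61 -0.08 42.61] pitch 22.68 yaw 0.36 Fdock [-0.46  0.39 -2.37] My dock [0.007 0.676 0.008]
```

{"op": "arm_command", "data": {"commands": "-0.0008 0.0009 0 0 0 0 1;-0.0008 0.0019 0 0 0 0 1;-0.0008 0.0019 0 0 0 0 1;-0.0008 0.0019 0 0 0 0 1;-0.0008 0.0019 0 0 0 0 1;-0.0008 0.0019 0 0 0 0 1;-0.0008 0.0019 0 0 0 0 1;-0.0008 0.0019 0 0 0 0 1;0 0 0 0 0 0 1;0 0 0 0 0 0 1"}}

```text
time: 17.9
ee_pos: [609.4, 201.7, 69.9]
tool_rot: [-0.54, 0.63, -0.322, -0.456]
contact_force: [-0.8, -0.4, -4.3]
gripper_width: 0.545
```

```bash
python3 - <<'E'
from h import *
st();where()
E
```

```text
t 17.9 p [609.4 201.7  69.9] x [ 0.377  0.086 -0.922] z [-0.227  0.974 -0.001] F [-0.78 -0.43 -4.27] M [-0.06  0.55  0.06] w 0.545 q [ 0.13  0.72  1.8   0.17  0.23 -1.82]
corner dock [-57.83  -0.62  -1.11] mid dock [-4.68 -0.27 42.83] pitch 22.72 yaw 0.35 Fdock [-0.85 -0.25 -4.27] My dock [0.063 0.546 0.057]
```

{"op": "arm_command", "data": {"commands": "-0.0002 0.0008 0 0 0 0 1;-0.0003 0.0008 0 0 0 0 1;-0.0003 0.0008 0 0 0 0 1;-0.0003 0.0008 0 0 0 0 1;-0.0003 0.0008 0 0 0 0 1;-0.0003 0.0008 0 0 0 0 1;-0.0003 0.0008 0 0 0 0 1;-0.0002 0.0005 0 0 0 0 1;-0.0002 0.0005 0 0 0 0 1;-0.0002 0.0005 0 0 0 0 1"}}

```text
time: 19.15
ee_pos: [602.5, 200.0, 70.0]
tool_rot: [-0.54, 0.63, -0.322, -0.455]
contact_force: [0.6, -0.3, -3.7]
gripper_width: 0.55
```

```bash
python3 - <<'E'
from h import *
st();where()
E
```

```text
t 19.15 p [602.5 200.   70. ] x [ 0.378  0.086 -0.922] z [-0.227  0.974 -0.002] F [ 0.62 -0.33 -3.75] M [-0.06  0.44  0.02] w 0.55 q [ 0.13  0.71  1.82  0.18  0.21 -1.84]
corner dock [-64.79  -0.76  -1.13] mid dock [-11.73  -0.41  42.93] pitch 22.85 yaw 0.35 Fdock [ 0.53 -0.46 -3.75] My dock [0.041 0.437 0.019]
```

{"op": "arm_command", "data": {"commands": "-0.0002 0.0004 0 0 0 0 1;-0.0002 0.0004 0 0 0 0 1;-0.0002 0.0004 0 0 0 0 1;-0.0002 0.0004 0 0 0 0 1;-0.0002 0.0004 0 0 0 0 1;0 0 0 0 0 0 1;0 0 0 0 0 0 1;0 0 0 0 0 0 1;0 0 0 0 0 0 1;0 0 0 0 0 0 1"}}

```text
time: 20.4
ee_pos: [599.9, 199.5, 70.0]
tool_rot: [-0.54, 0.63, -0.322, -0.456]
contact_force: [1.2, 0.9, -4.4]
gripper_width: 0.547
```

```bash
python3 - <<'E'
from h import *
st();where()
E
```

```text
t 20.4 p [599.9 199.5  70. ] x [ 0.378  0.086 -0.922] z [-0.227  0.974 -0.002] F [ 1.18  0.86 -4.39] M [-0.04  0.42 -0.  ] w 0.547 q [ 0.13  0.71  1.83  0.19  0.21 -1.85]
corner dock [-67.52  -0.75  -1.13] mid dock [-14.43  -0.39  42.89] pitch 22.8 yaw 0.35 Fdock [ 1.34  0.58 -4.39] My dock [ 0.052  0.422 -0.002]
```

{"op": "arm_command", "data": {"commands": "-0.0002 0.0004 0 0 0 0 1;-0.0002 0.0004 0 0 0 0 1;-0.0002 0.0004 0 0 0 0 1;-0.0002 0.0004 0 0 0 0 1;-0.0002 0.0004 0 0 0 0 1;0 0 0 0 0 0 1;0 0 0 0 0 0 1;0 0 0 0 0 0 1;0 0 0 0 0 0 1;0 0 0 0 0 0 1"}}

```text
time: 21.65
ee_pos: [599.4, 199.2, 70.5]
tool_rot: [-0.541, 0.631, -0.321, -0.454]
contact_force: [1.7, 0.7, -5.0]
gripper_width: 0.552
```

```bash
python3 - <<'E'
from h import *
st();where()
f=grab_frame('side')
cv2.imwrite(f'pics/e_side.png',cv2.resize(np.ascontiguousarray(f['img'][175:305,175:305,::-1]),(520,520),interpolation=cv2.INTER_CUBIC))
E
```

```text
t 21.65 p [599.4 199.2  70.5] x [ 0.381  0.087 -0.92 ] z [-0.226  0.974 -0.002] F [ 1.65  0.71 -5.  ] M [ 0.08  0.23 -0.03] w 0.552 q [ 0.13  0.71  1.83  0.19  0.2  -1.85]
corner dock [-67.85  -0.86  -0.78] mid dock [-14.93  -0.54  43.44] pitch 23.02 yaw 0.3 Fdock [ 1.77  0.33 -5.  ] My dock [ 0.131  0.209 -0.029]
```

View pics/e_side.png

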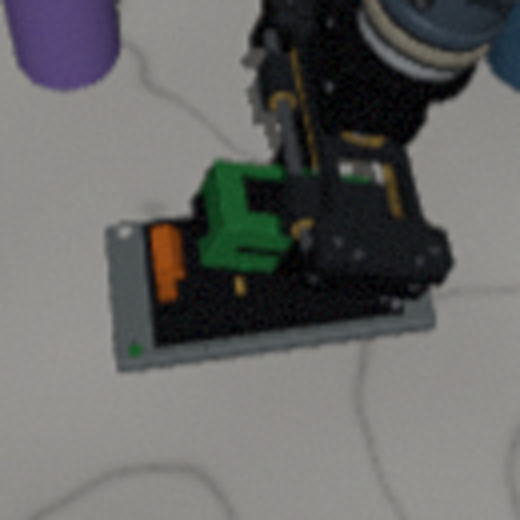

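The side view shows the pack tilted with its lip under the rail; the nose is at (200,215), clear of the catch at (165,260). The draw stopped with about 2 N back from the wall, so I'll rock it down around the lip to about 10°.

```bash
python3 - <<'E'
from h import *
plan(*dockpose(-67.6,-0.9,10,yl=-0.5),9)
E
```

```text
d 16.5 ang 13.0 n 9
0.0018 -0.0005 0.0000 0.03 -0.00 1.45
0.0017 -0.0006 0.0000 0.03 -0.00 1.45
0.0017 -0.0006 0.0000 0.03 -0.00 1.45
0.0017 -0.0007 0.0000 0.03 -0.00 1.45
0.0017 -0.0007 0.0000 0.03 -0.00 1.45
0.0017 -0.0007 0.0000 0.03 -0.00 1.45
0.0017 -0.0008 0.0000 0.03 -0.00 1.45
0.0016 -0.0008 0.0000 0.03 -0.00 1.45
0.0016 -0.0009 0.0000 0.03 -0.00 1.45
```

{"op": "arm_command", "data": {"commands": "0.0014 -0.0006 0 0 0 1.4 1;0.0016 -0.0006 0 0 0 1.4 1;0.0016 -0.0006 0 0 0 1.4 1;0.0016 -0.0007 0 0 0 1.4 1;0 0 0 0 0 0 1;0 0 0 0 0 0 1;0 0 0 0 0 0 1;0 0 0 0 0 0 1;0 0 0 0 0 0 1;0 0 0 0 0 0 1"}}

```text
time: 22.95
ee_pos: [603.6, 199.9, 65.8]
tool_rot: [-0.518, 0.614, -0.352, -0.48]
contact_force: [1.4, 1.1, -5.1]
gripper_width: 0.549
```

```bash
python3 - <<'E'
from h import *
st();where()
plan(*dockpose(-67.6,-0.9,10,yl=-0.5),5)
E
```

```text
t 22.95 p [603.6 199.9  65.8] x [ 0.291  0.065 -0.954] z [-0.226  0.974 -0.002] F [ 1.38  1.12 -5.12] M [-0.01  0.08  0.04] w 0.549 q [ 0.13  0.72  1.75  0.07  0.36 -1.73]
corner dock [-68.45  -1.14  -0.33] mid dock [-11.43  -0.81  38.46] pitch 17.36 yaw 0.28 Fdock [ 1.6   0.79 -5.12] My dock [0.007 0.081 0.042]
d 10.2 ang 7.4 n 5
0.0019 -0.0007 0.0001 0.05 -0.02 1.47
0.0019 -0.0008 0.0001 0.05 -0.02 1.47
0.0019 -0.0008 0.0001 0.05 -0.02 1.47
0.0018 -0.0009 0.0001 0.05 -0.02 1.47
0.0018 -0.0009 0.0001 0.05 -0.02 1.47
```

{"op": "arm_command", "data": {"commands": "0.002 -0.001 0.0001 0 0 1.4 1;0.0019 -0.0009 0.0001 0 0 1.4 1;0.0019 -0.0009 0.0001 0 0 1.4 1;0.0018 -0.0009 0.0001 0 0 1.4 1;0.0005 0 0 0 0 0.4 1;0 0 0 0 0 0 1;0 0 0 0 0 0 1;0 0 0 0 0 0 1;0 0 0 0 0 0 1;0 0 0 0 0 0 1"}}

```text
time: 24.2
ee_pos: [607.6, 201.0, 59.2]
tool_rot: [-0.491, 0.595, -0.385, -0.508]
contact_force: [0.8, 1.1, -3.8]
gripper_width: 0.548
```

```bash
python3 - <<'E'
from h import *
st();where()
f=grab_frame('side')
cv2.imwrite(f'pics/f_side.png',cv2.resize(np.ascontiguousarray(f['img'][175:305,175:305,::-1]),(520,520),interpolation=cv2.INTER_CUBIC))
E
```

```text
t 24.2 p [607.6 201.   59.2] x [ 0.189  0.041 -0.981] z [-0.226  0.974 -0.003] F [ 0.79  1.09 -3.82] M [ 0.05  0.08 -0.04] w 0.548 q [ 0.14  0.75  1.67  0.03  0.53 -1.68]
corner dock [-68.97  -1.03  -0.72] mid dock [-8.07 -0.63 31.64] pitch 11.12 yaw 0.32 Fdock [ 1.01  0.88 -3.82] My dock [ 0.064  0.063 -0.036]
```

View pics/f_side.png

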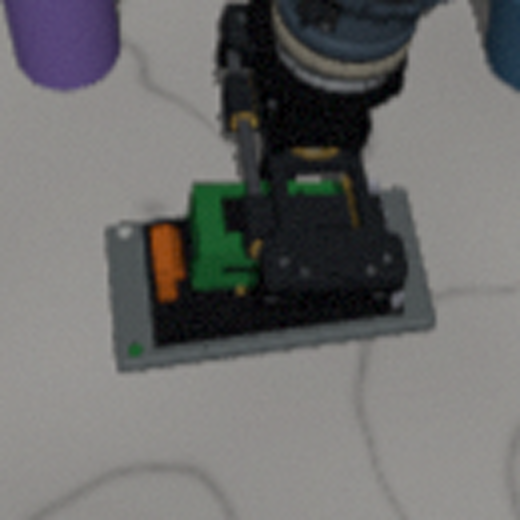

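{"op": "arm_command", "data": {"commands": "-0.0001 0.0004 0 0 0 0 1;-0.0001 0.0004 0 0 0 0 1;-0.0001 0.0004 0 0 0 0 1;0 0 0 0 0 0 1;0 0 0 0 0 0 1;0 0 0 0 0 0 1;0 0 0 0 0 0 1;0 0 0 0 0 0 1;0 0 0 0 0 0 1;0 0 0 0 0 0 1"}}

```text
time: 25.5
ee_pos: [607.4, 200.9, 59.4]
tool_rot: [-0.491, 0.595, -0.384, -0.507]
contact_force: [1.5, 0.4, -3.7]
gripper_width: 0.553
```

```bash
python3 - <<'E'
from h import *
st();where()
plan(*dockpose(-69.2,-0.9,7,yl=-0.5),3)
E
```

```text
t 25.5 p [607.4 200.9  59.4] x [ 0.191  0.041 -0.981] z [-0.226  0.974 -0.003] F [ 1.47  0.45 -3.7 ] M [ 0.11 -0.07 -0.06] w 0.553 q [ 0.14  0.75  1.67  0.03  0.53 -1.68]
corner dock [-69.11  -1.08  -0.65] mid dock [-8.29 -0.69 31.85] pitch 11.26 yaw 0.3 Fdock [ 1.54  0.11 -3.7 ] My dock [ 0.09  -0.095 -0.056]
d 5.5 ang 4.3 n 3
0.0017 -0.0006 0.0001 0.10 -0.04 1.42
0.0017 -0.0006 0.0001 0.10 -0.04 1.42
0.0017 -0.0007 0.0001 0.10 -0.04 1.42
```

{"op": "arm_command", "data": {"commands": "0.0016 -0.0006 0 0 0 1.2 1;0.0016 -0.0006 0 0 0 1.2 1;0.0016 -0.0006 0 0 0 1.2 1;0 0 0 0 0 0 1;0 0 0 0 0 0 1;0 0 0 0 0 0 1;0 0 0 0 0 0 1;0 0 0 0 0 0 1;0 0 0 0 0 0 1;0 0 0 0 0 0 1"}}

```text
time: 26.75
ee_pos: [609.7, 201.4, 55.3]
tool_rot: [-0.474, 0.582, -0.404, -0.523]
contact_force: [1.5, 1.1, -1.8]
gripper_width: 0.547
```

```bash
python3 - <<'E'
from h import *
st();where()
E
```

```text
t 26.75 p [609.7 201.4  55.3] x [ 0.126  0.026 -0.992] z [-0.226  0.974 -0.003] F [ 1.46  1.07 -1.77] M [ 0.01  0.02 -0.05] w 0.547 q [ 0.14  0.77  1.61  0.01  0.64 -1.67]
corner dock [-69.3   -1.07  -0.61] mid dock [-6.42 -0.68 27.7 ] pitch 7.38 yaw 0.3 Fdock [ 1.66  0.72 -1.77] My dock [ 0.009  0.016 -0.046]
```

{"op": "arm_command", "data": {"commands": "0 0 0 0 0 0 0.8;0 0 0 0 0 0 0.5;0 0 0 0 0 0 0.3;0 0 0 0 0 0 0.1;0 0 0 0 0 0 0;-0.005 0 0 0 0 0 0;-0.015 0 0 0 0 0 0;-0.02 0 0 0 0 0 0;-0.02 0 0 0 0 0 0;0 0 0 0 0 0 0"}}

```text
time: 28.0
ee_pos: [602.3, 199.9, 121.4]
tool_rot: [-0.474, 0.583, -0.403, -0.523]
contact_force: [0.4, -0.6, 0.2]
gripper_width: 1.0
```

```bash
python3 - <<'E'
from h import *
st()
for n in('side','top'):
    f=grab_frame(n); np.savez(n+'3.npz',**f)
    a,b=(240,240) if n=='side' else (227,190)
    cv2.imwrite(f'pics/g_{n}.png',cv2.resize(np.ascontiguousarray(f['img'][b-65:b+65,a-65:a+65,::-1]),(520,520),interpolation=cv2.INTER_CUBIC))
    hsv=cv2.cvtColor(f['img'],cv2.COLOR_RGB2HSV); C=cloud(f)
    m=(hsv[...,0]>45)&(hsv[...,0]<85)&(hsv[...,1]>100)
    D=Ro.from_euler('Z',DY,degrees=True).as_matrix(); Q=(C[m]-DC)@D
    Q=Q[(abs(Q[:,0])<80)&(abs(Q[:,1])<35)&(Q[:,2]>8)&(Q[:,2]<90)]
    t=Q[Q[:,2]>33]; print(n,len(Q),len(t),'x',np.percentile(t[:,0],[1,99]).round(1),'y',np.percentile(t[:,1],[1,99]).round(1),'plane z=',np.polyfit(t[:,0],t[:,2],1).round(3))
E
```

```text
t 28.0 p [602.3 199.9 121.4] x [ 0.129  0.026 -0.991] z [-0.227  0.974 -0.004] F [ 0.44 -0.58  0.23] M [0.03 0.08 0.04] w 1.0 q [ 0.14  0.66  1.61  0.01  0.75 -1.67]
side 586 363 x [-52.  46.] y [-22.1  23.3] plane z= [ 0.122 44.866]
top 56 56 x [-47.6 -36.3] y [-21.5  25. ] plane z= [-3.2000e-02  4.2504e+01]
```

View pics/g_side.png

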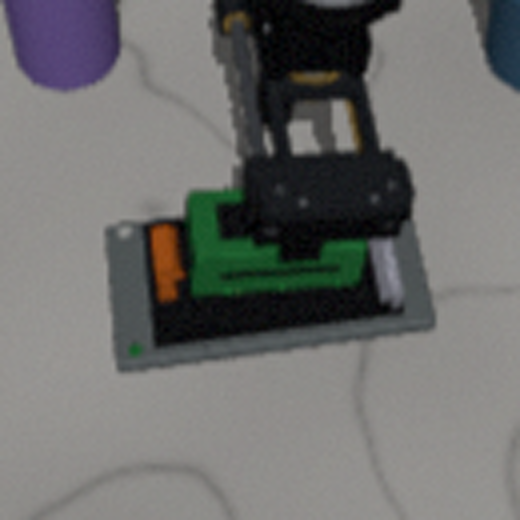

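View pics/g_top.png

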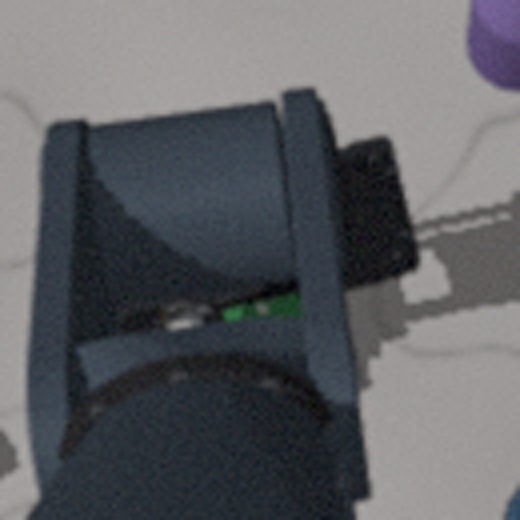

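```bash
python3 - <<'E'
from h import *
M,T=frame(DY,2); D=Ro.from_euler('Z',DY,degrees=True).as_matrix()
tip=DC+D@np.array([34,0,62.]); tcp=tip-T.apply([22,0,0]); print(tcp)
plan(tcp,T,8)
E
```

```text
[649.20636917 211.06254644 103.98659819]
d 51.6 ang 5.4 n 8
0.0027 -0.0059 0.0000 0.04 -0.02 0.67
0.0026 -0.0059 0.0000 0.04 -0.02 0.67
0.0026 -0.0059 0.0000 0.04 -0.02 0.67
0.0025 -0.0060 0.0000 0.04 -0.02 0.67
0.0024 -0.0060 0.0000 0.04 -0.02 0.67
0.0024 -0.0060 0.0000 0.04 -0.02 0.67
0.0023 -0.0060 0.0000 0.04 -0.02 0.67
0.0022 -0.0061 0.0001 0.04 -0.02 0.67
```

{"op": "arm_command", "data": {"commands": "0 -0.006 0 0 0 0.7 1;0 -0.006 0 0 0 0.7 1;0.001 -0.006 0 0 0 0.7 1;0.002 -0.006 0 0 0 0.7 1;0.002 -0.006 0 0 0 0.7 1;0.002 -0.006 0 0 0 0.7 1;0.002 -0.005 0 0 0 0.6 1;0.002 -0.004 0 0 0 0.4 1;0 0 0 0 0 0 1;0 0 0 0 0 0 1"}}

```text
time: 29.35
ee_pos: [648.0, 210.5, 108.5]
tool_rot: [-0.446, 0.56, -0.433, -0.547]
contact_force: [-0.0, -0.6, -1.1]
gripper_width: 0.017
```

```bash
python3 - <<'E'
from h import *
st()
p,R,s=cur(); D=Ro.from_euler('Z',DY,degrees=True).as_matrix()
print('tip dock',D.T@(p+R.apply([22,0,0])-DC))
M,T=frame(DY,2); 
tip=DC+D@np.array([34,0,52.]); tcp=tip-T.apply([22,0,0]); plan(tcp,T,5)
E
```

```text
t 29.35 p [648.  210.5 108.5] x [ 0.027  0.003 -1.   ] z [-0.226  0.974 -0.003] F [-0.02 -0.59 -1.07] M [0.06 0.03 0.04] w 0.017 q [ 0.15  0.75  1.41 -0.    0.96 -1.65]
tip dock [32.52521262 -0.35490602 66.48285919]
d 14.5 ang 0.6 n 5
0.0029 -0.0002 0.0001 0.06 -0.03 -0.09
0.0029 -0.0002 0.0001 0.06 -0.03 -0.09
0.0029 -0.0002 0.0001 0.06 -0.03 -0.09
0.0029 -0.0002 0.0001 0.06 -0.03 -0.09
0.0029 -0.0002 0.0001 0.06 -0.03 -0.09
```

Tips are 17 mm above the pack's top. I'll lower quickly to just above it, then ease on.

{"op": "arm_command", "data": {"commands": "0.002 -0.0003 0 0 0 0 1;0.003 -0.0003 0 0 0 0 1;0.003 -0.0003 0 0 0 0 1;0.0025 -0.0002 0 0 0 0 1;0.0015 0 0 0 0 0 1;0.0008 0 0 0 0 0 1;0 0 0 0 0 0 1;0 0 0 0 0 0 1;0 0 0 0 0 0 1;0 0 0 0 0 0 1"}}

```text
time: 30.6
ee_pos: [648.9, 210.8, 95.9]
tool_rot: [-0.446, 0.56, -0.433, -0.547]
contact_force: [-0.9, -0.9, 0.9]
gripper_width: 0.001
```

```bash
cat >> h.py <<'E'
def tip():
    p,R,s=cur(); D=Ro.from_euler('Z',DY,degrees=True).as_matrix(); print('tip dock',(D.T@(p+R.apply([22,0,0])-DC)).round(2))
E
python3 -c "
from h import *
st();tip()"
```

```text
t 30.6 p [648.9 210.8  95.9] x [ 0.027  0.003 -1.   ] z [-0.227  0.974 -0.003] F [-0.86 -0.95  0.89] M [ 0.    0.11 -0.02] w 0.001 q [ 0.15  0.77  1.41 -0.    0.94 -1.65]
tip dock [33.44 -0.29 53.92]
```

{"op": "arm_command", "data": {"commands": "0.0007 0 0 0 0 0 1;0.0007 0 0 0 0 0 1;0.0007 0 0 0 0 0 1;0.0007 0 0 0 0 0 1;0.0006 0 0 0 0 0 1;0.0006 0 0 0 0 0 1;0.0005 0 0 0 0 0 1;0 0 0 0 0 0 1;0 0 0 0 0 0 1;0 0 0 0 0 0 1"}}

```text
time: 31.85
ee_pos: [649.5, 210.9, 94.3]
tool_rot: [-0.447, 0.561, -0.432, -0.546]
contact_force: [-1.9, -0.4, 3.5]
gripper_width: 0.006
```

```bash
python3 -c "
from h import *
st();tip()"
```

```text
t 31.85 p [649.5 210.9  94.3] x [ 0.029  0.003 -1.   ] z [-0.227  0.974 -0.003] F [-1.94 -0.38  3.49] M [-0.04  0.23  0.03] w 0.006 q [ 0.15  0.77  1.41 -0.    0.93 -1.65]
tip dock [34.15 -0.32 52.33]
```

{"op": "arm_command", "data": {"commands": "0.0008 0 0 0 0 0 1;0.001 0 0 0 0 0 1;0.001 0 0 0 0 0 1;0.0012 0 0 0 0 0 1;0.0012 0 0 0 0 0 1;0.0012 0 0 0 0 0 1;0.0012 0 0 0 0 0 1;0.0012 0 0 0 0 0 1;0.0012 0 0 0 0 0 1;0.0012 0 0 0 0 0 1"}}

```text
time: 33.1
ee_pos: [651.9, 211.1, 83.2]
tool_rot: [-0.448, 0.562, -0.431, -0.545]
contact_force: [-0.2, -0.4, 0.0]
gripper_width: 0.001
```

```bash
python3 -c "
from h import *
st();tip()"
```

```text
t 33.1 p [651.9 211.1  83.2] x [ 0.033  0.004 -0.999] z [-0.227  0.974 -0.004] F [-0.2  -0.35  0.02] M [ 0.04  0.03 -0.06] w 0.001 q [ 0.15  0.79  1.41 -0.    0.91 -1.65]
tip dock [36.61 -0.63 41.2 ]
```

{"op": "arm_command", "data": {"commands": "-0.005 0 0 0 0 0 1;-0.02 0.003 0 0 0 0 1;-0.03 0.01 0 0 0 0 1;-0.04 0.02 0 0 0 0 1;-0.04 0.03 -0.02 0 0 0 1;-0.04 0.03 -0.04 0 0 0 1;0 0.03 -0.05 0 0 0 1;0 0.03 -0.055 0 0 0 1;0 0.02 -0.05 0 0 0 1;0 0.01 -0.03 0 0 0 1"}}

```text
time: 34.35
ee_pos: [519.6, -72.3, 268.3]
tool_rot: [-0.447, 0.567, -0.428, -0.543]
contact_force: [1.0, 0.5, 0.4]
gripper_width: -0.0
```

```bash
python3 - <<'E'
from h import *
st()
for n in('side','top'):
    f=grab_frame(n); np.savez(n+'4.npz',**f); save(f,f'i_{n}_full.png')
    a,b=(240,240) if n=='side' else (227,190)
    cv2.imwrite(f'pics/i_{n}.png',cv2.resize(np.ascontiguousarray(f['img'][b-50:b+50,a-50:a+50,::-1]),(500,500),interpolation=cv2.INTER_CUBIC))
    hsv=cv2.cvtColor(f['img'],cv2.COLOR_RGB2HSV); C=cloud(f)
    m=(hsv[...,0]>45)&(hsv[...,0]<85)&(hsv[...,1]>100)
    D=Ro.from_euler('Z',DY,degrees=True).as_matrix(); Q=(C[m]-DC)@D
    Q=Q[(abs(Q[:,0])<80)&(abs(Q[:,1])<35)&(Q[:,2]>8)&(Q[:,2]<90)]
    t=Q[Q[:,2]>34]; print(n,len(Q),len(t),'x',np.percentile(t[:,0],[1,99]).round(1),'y',np.percentile(t[:,1],[1,99]).round(1),'plane z=',np.polyfit(t[:,0],t[:,2],1).round(3))
    (c,wh,a)=cv2.minAreaRect(t[:,:2].astype(np.float32)); print(np.round(c,1),np.round(wh,1),round(a,1))
    o=(hsv[...,0]<14)&(hsv[...,1]>150)&(hsv[...,2]>90); Q=(C[o]-DC)@D; Q=Q[(abs(Q[:,0])<90)&(abs(Q[:,1])<35)]; Q=Q[Q[:,2]>30]; print('catch',len(Q),np.percentile(Q[:,0],[2,50,98]).round(1))
    g=dict(np.load(n+'0.npz')); hsv=cv2.cvtColor(g['img'],cv2.COLOR_RGB2HSV); C=cloud(g); o=(hsv[...,0]<14)&(hsv[...,1]>150)&(hsv[...,2]>90); Q=(C[o]-DC)@D; Q=Q[(abs(Q[:,0])<90)&(abs(Q[:,1])<35)]; Q=Q[Q[:,2]>30]; print('catch at start',len(Q),np.percentile(Q[:,0],[2,50,98]).round(1))
E
```

```text
t 34.35 p [519.6 -72.3 268.3] x [ 0.043  0.    -0.999] z [-0.234  0.972 -0.01 ] F [1.05 0.48 0.38] M [0.07 0.06 0.04] w -0.0 q [-0.36  0.35  1.68  0.02  1.07 -2.18]
side 834 577 x [-50.1  47.4] y [-22.8  22.4] plane z= [ 0.    39.594]
[-1.2 -0.7] [47.1 99.9] 89.8
catch 57 [54.2 60.7 66.6]
catch at start 51 [55.5 60.8 66.7]
top 617 579 x [-53.9  44.2] y [-21.6  25.5] plane z= [2.0000e-03 3.9856e+01]
[-4.8  2. ] [47.8 99.5] 89.9
catch 53 [51.  57.  63.2]
catch at start 53 [50.3 57.3 63.3]
```

View pics/i_side.png

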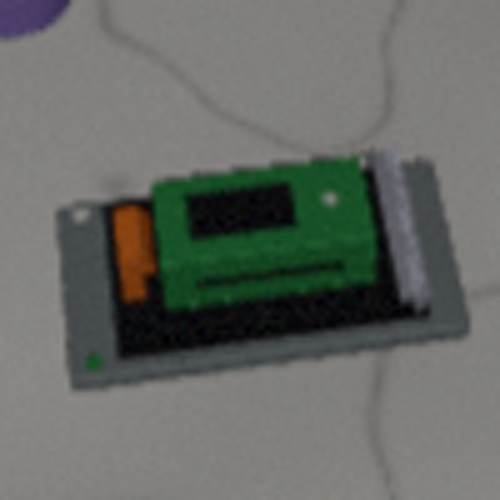

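View pics/i_top_full.png

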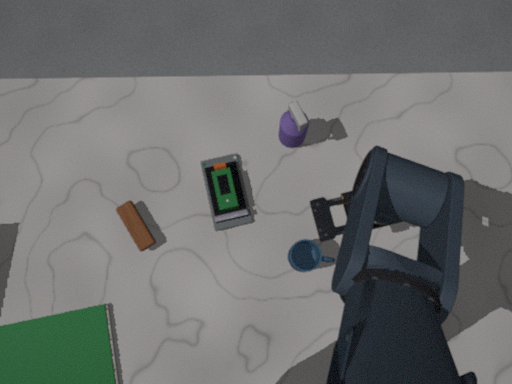

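The pack lies flat and centred in the dock, in the side crop around (265,235). The catch at (130,250) is back in its starting position, and the mug, bottle and brush haven't moved. I'll let the arm settle, then hand in.

{"op": "arm_command", "data": {"commands": "-0.01 0 0 0 0 0 1;0 0 0 0 0 0 1;0 0 0 0 0 0 1;0 0 0 0 0 0 1;0 0 0 0 0 0 1;0 0 0 0 0 0 1;0 0 0 0 0 0 1;0 0 0 0 0 0 1;0 0 0 0 0 0 1;0 0 0 0 0 0 1"}}

```text
time: 35.7
ee_pos: [519.4, -69.3, 280.0]
tool_rot: [-0.447, 0.568, -0.427, -0.544]
contact_force: [0.6, -0.3, -0.3]
gripper_width: 0.005
```

```bash
python3 -c "
from h import *
from station import close_job
st(); print(close_job())"
```

```text
t 35.7 p [519.4 -69.3 280. ] x [ 0.044  0.001 -0.999] z [-0.236  0.972 -0.01 ] F [ 0.62 -0.28 -0.3 ] M [ 0.   -0.02  0.02] w 0.005 q [-0.35  0.33  1.67  0.02  1.1  -2.17]
the job is handed in; nothing more can be done
None
```

The battery pack is seated in the dock and the job is handed in at about 36 s. I gripped it across its width and hooked the lip under the rail at about 23° of tilt. I then drew it back until the wall pushed back at about 2 N, rocked it down to about 7° and let go. Finally I pressed the nose end down with the closed fingers until it clicked.

**Last checks, just before hand-in:**
- **Seating:** the pack is flat (slope under 0.2°) and its top is about 40 mm above the cradle floor. It is in line with the dock within about 0.2°.
- **Catch:** it is back at its starting position to within the camera's accuracy, about 1 mm.
- **Forces:** the highest force in any reading was about 5 N, mostly the pack's weight. I only read the force after each move, so the peak at the click was not recorded.
- **Other items:** the mug, bottle and brush look unmoved in the last top picture. The arm is clear of everything.

**Disagreements:**
- The two cameras differ by about 3 mm on where the pack sits: about (−1, −1) mm from the dock's middle in the side view and (−5, +2) mm in the top view. Both are within tolerance.
- The move over the dock once overshot about 17 mm sideways, in the air. I corrected it before lowering.

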